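# Paste and close an archive carton

### The arm

A 7-joint arm with a two-finger parallel gripper is mounted at the origin on the work surface. World frame = base frame: x ahead of the robot, y to its left, z up, the work surface at z = 0. Lengths are in m, angles in rad, forces in N, time in s.
With the tool pointing down it reaches from about 0.425 to 1.025 m from the base axis. Payload 9.4 kg.
Tool frame: the origin (TCP) lies where the fingers leave the gripper's body, on its centre line; the fingertips stand 84 mm ahead of it and the grasp point (between the pads) lies 65 mm ahead of it; x points along the fingers, z is the direction in which the jaws open and shut, and the axes are right-handed (so a half turn about x gives the same grasp; the last joint's range is limited). The gripper opens to 93 mm and grips with 3 to 60 N. Pads are 15 mm wide; open, the fingers measure 128 mm over their backs; the gripper's body (75 mm by 188 mm) begins 65 mm behind the grasp point.
Start: joints at [-1.353, 0.599, -0.003, 1.599, 0.002, 0.943, -0.08], TCP at [0.211, 0.694, 0.303] pointing down, gripper open.
Joint ranges: [-2.57, 2.57], [-0.35, 1.97], [-1.29, 1.29], [0.11, 2.56], [-1.05, 4.19], [0.11, 1.86], [-2.63, 2.63]. Speed limits (rad/s): [2.22, 2.22, 3.01, 3.01, 3.14, 3.14, 3.14].

### API

Orientations are given as a unit quaternion [x, y, z, w].
In Python, from cell import telemetry, optics, finish_job gives the robot as it stands. The module is installed in compiled form; this text tells all that it offers.
- The arm moves only by the tool drive_tool, never from a script. Its argument "rows" is one flat list of numbers, 7 for each row, row after row: the turn, a rotation vector about the world's x, y, z in degrees, then the shift along the world's x, y, z in cm, then the opening, from 0 (shut) to 1 (fully open). A call has 1 to 12 rows; each row shifts and turns the commanded pose from where the row before left it; what a row does not reach is not made up. A row lasts 1/12 s, in which the tool goes at most 41.7 mm and 7.16 degrees, less where a joint would pass 70% of its speed; a pose out of reach is approached as far as the arm can. A call is refused whole if a number of a shift passes 4.17 or a number of a turn 7.16, either way. A call with a gripper value outside its range is refused whole. The fingers move at their own pace and stop on an object; "squeeze" is the grip in N (left out, the last holds). Time passes only in rows, so rows that do not move let the fingers close. It gives the time, the measured TCP pose, the force and the opening at its end, in the units of the state.
- telemetry.get_state(): the state, without advancing time (a new reading comes with each control period).
- optics.grab_frame(name): name is "side" or "top" or "wrist"; returns a dict with "img" (420x560x3 uint8, blue, green, red), "depth" (420x560 float32, m along the optical axis (not along the pixel's ray), 0 where there is no reading), "camera_matrix" (3x3 intrinsics, pixels), "position" and "orientation" of the camera in the world. Camera axes: x right, y down, z forward; pixel columns grow to the right and rows downward; lengths in m; the calibration is good to about 2 mm. A picture is of the moment at which its call begins.
- finish_job(): hands the job in, once; it reports no verdict.
The state is a dict: "t": time; "joints": joint angles; "qd": joint speeds; "tau": joint torques, N m; "tcp_pos": TCP position; "eef_rot": TCP orientation; "wrist_force": force on the tool from outside, world axes, zero at the start; "moment": the same for the moment, N m; "gripper_width": finger opening in m.
Only numpy, scipy, OpenCV 4.12 (cv2) and the standard library are available. Lean on these libraries where they do the work, as an engineer would, in place of code of your own. Each camera call takes 0.05 s, during which the arm holds its last target.

### The job

Glue the carton of folders shut: take the paste brush from its stand, dip its bristles fully into the open tub of paste and dab the paste onto the top of the inner flap, close to the middle of that flap's free edge. Lay the brush back in the two notches of its stand just as it lay before, then fold the outer flap down flat over the inner one. Keep the tub upright where it stands and leave the other things on the table alone.

Things in the scene. Friction and masses are not known exactly. Their poses are not given: they have to be found in the camera images.
- brush: Round paste brush lying level in its stand, 210 mm long, 72 g: wooden handle 13 mm thick, steel ferrule 15.6 mm, pale bristles. Origin on its axis at the place to grip, 43 mm above the table, midway between the stand's notches. Own x runs along it, bristles to -x: handle from x = -50 to +90 mm, ferrule -75 to -50, bristles -110 to -75.
- brush_tip (a point): Point of the bristles, on the brush's axis, 110 mm from the brush's origin along its -x. The bristles taper from 16 mm to 7 mm at the tip and give up to 12 mm along the brush's axis against a soft spring (about 80 N/m).
- brush_stand: Loose steel brush stand, 0.5 kg: base plate 120 x 62 x 4 mm, uprights 5 mm thick at own x = -40 and +40 mm, each with an open V notch (vertex 34 mm, horns 51 mm above the table, 34 mm apart). Origin mid underside. The brush lies along its x, bristles to -x; home, the brush's origin is 43 mm above this origin and their axes agree (roll does not matter).
- paste_tub: Open round white plastic tub for paste, loose, about 0.3 kg: outside diameter 66 mm, inside 58 mm, 70 mm tall, inner floor 5 mm above its underside. Origin at the centre of its underside, z up. It has changed places with the closed tub in some starts.
- tub_mouth (a point): Centre of the open tub's mouth, at rim height, 70 mm above its underside.
- carton: Cardboard carton full of folders, standing firm on the table: 170 mm (own x) by 240 mm (own y), walls 100 mm high. Origin at the centre of its underside. Its two short end flaps and its inner long flap are already folded down; the outer long flap stands open on its -x side (towards the robot).
- inner_flap: Inner flap of the carton, 110 x 238 x 4 mm, lying flat and firm; origin at its centre, its top 2 mm above that (108 mm above the table). It comes from the carton's +x edge; its free edge runs along the carton's y at the carton's x = -25 mm, so that a gap of 60 mm shows the folders in front of it.
- paste_spot (a point): The spot to paste: on the top of the inner flap, 30 mm in from the middle of its free edge (carton's x = +5 mm, y = 0, 108 mm above the table). Its axes are the carton's.
- outer_flap (a joint): Angle of the outer flap: 0 = folded down flat on the inner flap, pi/2 = upright, more = leaning out towards the robot (limit 2.3). It starts between 1.5 and 2.0. The crease is stiff enough to keep the flap where it is left; it takes about half a newton at the edge to move it.
- outer_flap_hinge (a point): Middle of the outer flap's crease, at the carton's x = -85 mm, y = 0, 108 mm above the table; the crease runs along the carton's y. Its axes are the carton's.
- outer_flap_edge (a point): Middle of the outer flap's free edge, on its outer face. The flap is 120 mm from crease to edge, 238 mm wide, 4 mm thick; folded down, its top is 112 mm above the table.
- closed_tub: Bystander: a tub like the paste tub but shut with a ribbed screw lid (lid 71 mm across), 76 mm tall, loose; origin at the centre of its underside.
- stapler: Bystander: desk stapler about 135 x 36 x 62 mm, loose; origin at the centre of its underside.
- pen_cup: Bystander: round cup 72 mm across, 100 mm tall, with pens up to 160 mm; origin at the centre of its underside.
- stamp: Bystander: rubber stamp 30 x 52 mm, 78 mm tall, on its face; origin at the centre of its underside.
- ink_pad: Bystander: flat ink pad 110 x 70 x 20 mm, loose; origin at the centre of its underside.
- bone_folder: Bystander: flat bone folder 160 x 22 x 5 mm lying on the table, loose; origin on its underside.
- mug: Bystander: mug 80 mm across, 94 mm tall, handle on its own +y; origin at the centre of its underside.
There are look-alikes about, which are no part of the job. Of the things like the brush, leave any that is red; of the rest the smaller one is meant.

How it is judged:
On the way, in this order (a step that is already met when the one before it is completed fails the run):
1. the tip of the bristles is inside the open tub, at least 22 mm below its rim (z of brush_tip in the frame of tub_mouth below -0.022 m and horizontal distance between brush_tip and tub_mouth below 0.03 m and angle between paste_tub's own z axis and vertical below 0.2 rad), for 0.1 s.
2. the bristles touch the top of the inner flap within 30 mm (across) and 50 mm (along the edge) of the paste spot (contact force between brush and inner_flap above 0.1 N and x of brush_tip in the frame of paste_spot between -0.03 and 0.03 m and y of brush_tip in the frame of paste_spot between -0.05 and 0.05 m and z of brush_tip in the frame of paste_spot between -0.004 and 0.01 m), for 0.1 s.
3. the brush lies in both notches of its stand again, let go, with the outer flap still open (z of brush in the frame of brush_stand between 0.038 and 0.048 m and angle between the x axis of brush and the x axis of brush_stand, either way round below 0.08 rad and x of brush_tip in the frame of brush_stand between -0.14 and -0.08 m and contact force between brush and the fingers below 0.05 N and value of joint outer_flap above 0.5 rad), for 0.2 s.
At the end, for the whole second after the job is handed in: Outer flap within 0.08 rad of flat; brush at rest in both notches of the upright stand (origin 38 to 48 mm above its underside, in line within 0.08 rad, tip 80 to 140 mm to the stand's -x); paste tub upright within 0.1 rad and within 40 mm of where it was (value of joint outer_flap below 0.08 rad and z of brush in the frame of brush_stand between 0.038 and 0.048 m and x of brush_tip in the frame of brush_stand between -0.14 and -0.08 m and angle between the x axis of brush and the x axis of brush_stand, either way round below 0.08 rad and angle between each of brush_stand, paste_tub's own z axis and vertical below 0.1 rad and linear speed of brush below 0.02 m/s and distance of paste_tub from where it was at the start of the episode below 0.04 m); the robot touches nothing.
It fails at once if the paste tub is tipped beyond 0.4 rad (angle between paste_tub's own z axis and vertical above 0.4 rad).
It fails at once if a bystander (closed tub, stapler, pen cup, stamp, ink pad, bone folder or mug) is pushed more than 40 mm (distance of any of closed_tub, stapler, pen_cup, stamp, ink_pad, bone_folder, mug from where it was at the start of the episode above 0.04 m).
It also fails if it takes over 64 s, if anything falls off the work surface, if the arm or the gripper's body presses on something with over 40 N, if the wrist force passes 120 N, or if a joint passes its speed limit or range.

## Working session

There is one attempt and no reset: what is moved stays moved. The work goes in short steps, Python scripts to look and compute and a tool call to move; the robot and the scene stay as the last step left them, time stands still between calls to the robot, and variables do not carry over. Pictures are saved under pics/ and viewed, and the job is handed in when it is done.

Besides the shell and the picture viewer there is one more tool, called after "Emit:" as name(argument=value, ...) on one line, values as JSON. drive_tool: Moves the arm, as the interface text tells. Its arguments: {"type":"object","properties":{"rows":{"type":"array","items":{"type":"number"}},"squeeze":{"type":"number"}},"required":["rows"]}

```bash
mkdir -p pics; cat > h.py <<'E'
import numpy as np, cv2
from scipy.spatial.transform import Rotation as R
from cell import telemetry, optics, finish_job
def grab(n, tag):
    f=optics.grab_frame(n); cv2.imwrite(f'pics/{tag}.png', f['img'])
    np.savez(f'{tag}.npz', **{k:np.asarray(v) for k,v in f.items()})
    return f
def load(tag):
    return dict(np.load(f'{tag}.npz'))
def cloud(f):
    d=f['depth']; K=f['camera_matrix']; h,w=d.shape
    u,v=np.meshgrid(np.arange(w),np.arange(h))
    P=np.stack([(u-K[0,2])/K[0,0]*d,(v-K[1,2])/K[1,1]*d,d],-1)
    return P@R.from_quat(f['orientation']).as_matrix().T+f['position']
def ray(f,u,v,z):
    K=f['camera_matrix']; r=np.array([(u-K[0,2])/K[0,0],(v-K[1,2])/K[1,1],1.])
    r=R.from_quat(f['orientation']).as_matrix()@r; p=f['position']
    return p+r*(z-p[2])/r[2]
def proj(f,X):
    K=f['camera_matrix']; c=R.from_quat(f['orientation']).as_matrix().T@(np.asarray(X)-f['position'])
    return (K@c/c[2])[:2]
E
python3 - <<'E'
from h import *
for n in ['side','top','wrist']:
    f=grab(n,n+'0'); print(n,f['position'],f['orientation'],f['camera_matrix'].tolist(),f['depth'].min(),f['depth'].max())
print(telemetry.get_state())
E
```

```text
side [-0.26220717 -0.67580356  1.31552358] [ 0.85951161 -0.36468626  0.14454735 -0.32764278] [[439.95247998169333, 0.0, 277.71724791460997], [0.0, 439.95247998169333, 197.99893712741593], [0.0, 0.0, 1.0]] 0.0 3.9999785
top [0.4079078  0.07026004 1.31481356] [-0.69677821  0.7160085  -0.03046742  0.03006148] [[408.22879519834515, 0.0, 279.60286827435317], [0.0, 408.22879519834515, 204.8661146229846], [0.0, 0.0, 1.0]] 0.0 2.1884027
wrist [0.13293497 0.71646441 0.38374517] [0.79452715 0.58919363 0.08690982 0.11842361] [[313.6482724348894, 0.0, 281.20393123787665], [0.0, 313.6482724348894, 206.96464657939651], [0.0, 0.0, 1.0]] 0.0 1.1926109
{'t': 0.15, 'joints': array([-1.3527165 ,  0.59997471, -0.00249806,  1.59992233,  0.00180225,
        0.9429105 , -0.07979862]), 'qd': array([ 0.00102975, -0.00248536,  0.00071733, -0.00012269,  0.00067518,
        0.00094997, -0.00031124]), 'tau': array([ 3.14401303e-03, -7.65590715e+01,  1.49911679e+00, -2.52561718e+01,
       -5.22850477e-02,  1.47948763e-02,  8.16123975e-05]), 'tcp_pos': array([0.2105829 , 0.69347294, 0.30204335]), 'eef_rot': array([-0.42145154,  0.56831431,  0.42086262,  0.56769014]), 'wrist_force': array([-0.37709304, -0.02087953,  0.24338219]), 'moment': array([ 0.00855818,  0.01753754, -0.04620417]), 'gripper_width': 0.09313290610526678}
```

View pics/side0.png

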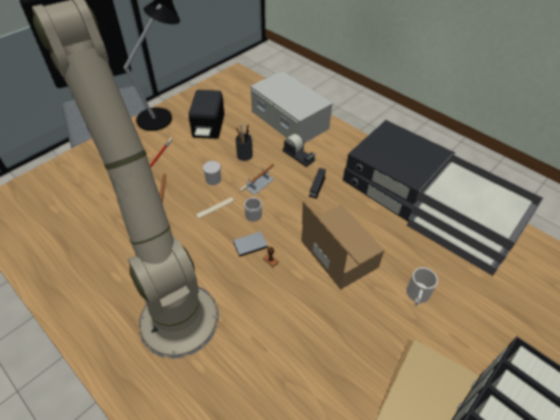

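View pics/top0.png

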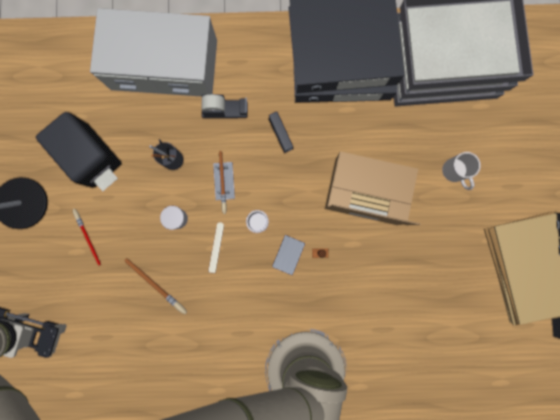

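View pics/wrist0.png

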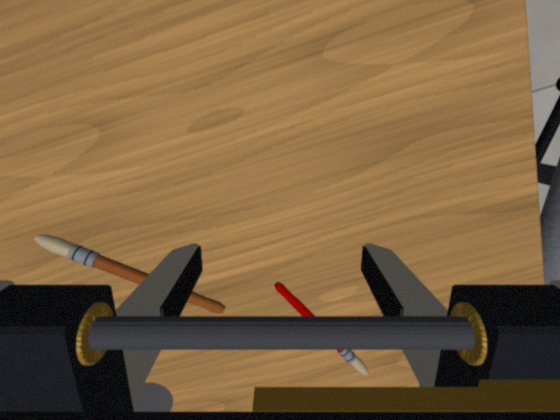

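```bash
python3 - <<'E'
from h import *
f=load('top0'); im=f['img']
a=cv2.resize(im[130:300,140:340],None,fx=4,fy=3.5,interpolation=cv2.INTER_CUBIC)
cv2.imwrite('pics/c1.png',a[:600])
g=load('side0')
b=cv2.resize(g['img'][120:300,190:390],None,fx=4,fy=3.3,interpolation=cv2.INTER_CUBIC)
cv2.imwrite('pics/c2.png',b[:600])
P=cloud(f)
for n,(u,v) in dict(tubL=(172,217),tubR=(257,222),standbrush=(223,180),brown=(155,285),red=(88,237),rimR=(257,212),rimL=(172,207),pad=(288,255),box=(375,175),gap=(370,205),flap=(372,218)).items(): print(n,P[v,u].round(3))
Q=cloud(g)
for n,(u,v) in dict(tubL=(212,167),tubR=(254,204)).items(): print(n,Q[v,u].round(3))
E
```

```text
tubL [0.486 0.397 0.072]
tubR [0.467 0.142 0.006]
standbrush [0.6   0.243 0.047]
brown [0.278 0.466 0.017]
red [0.434 0.681 0.011]
rimR [0.498 0.14  0.029]
rimL [0.517 0.396 0.076]
pad [0.36  0.046 0.019]
box [ 0.593 -0.219  0.106]
gap [ 0.505 -0.204  0.089]
flap [ 0.468 -0.217  0.049]
tubL [0.487 0.394 0.076]
tubR [0.494 0.161 0.029]
```

View pics/c1.png

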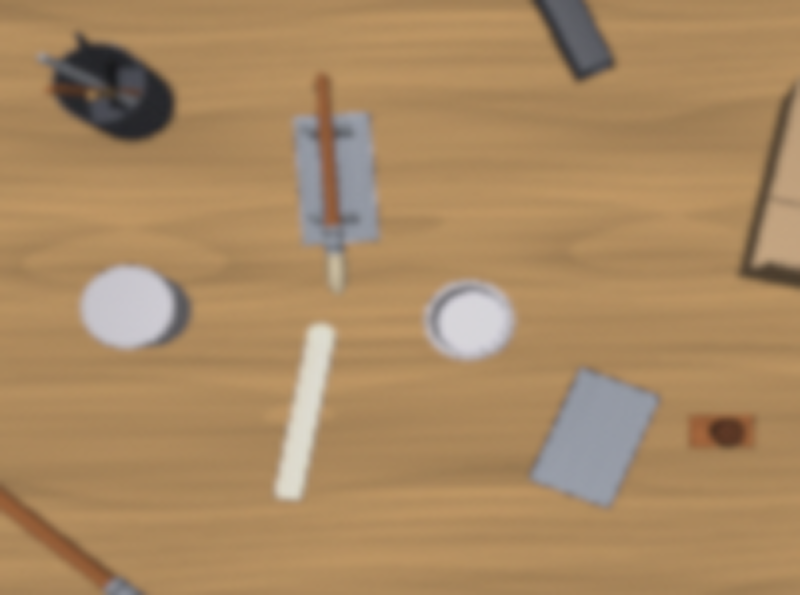

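View pics/c2.png

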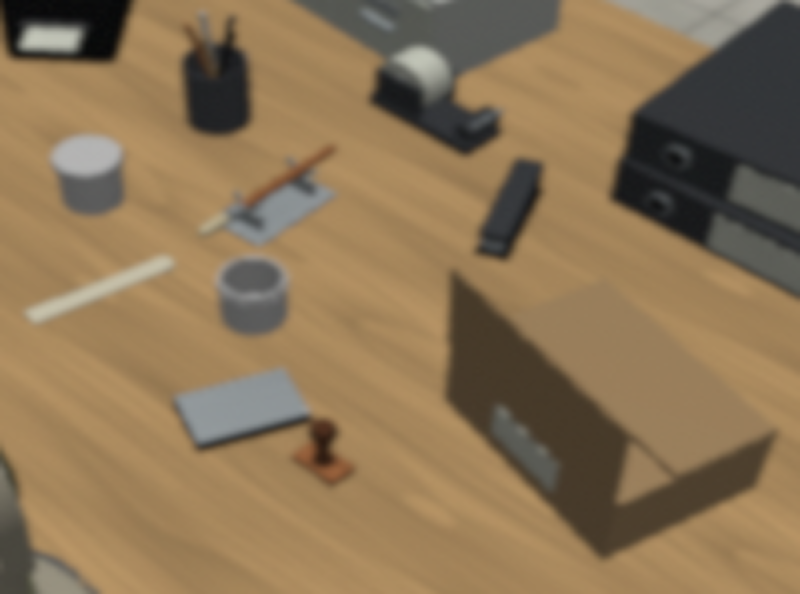

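```bash
python3 - <<'E'
from h import *
for tag in ['top0','side0']:
    f=load(tag); P=cloud(f); X,Y,Z=P[...,0],P[...,1],P[...,2]
    print(tag,'table z',np.median(Z[(abs(X-0.4)<.03)&(abs(Y-0.25)<.03)]), np.std(Z[(abs(X-0.4)<.03)&(abs(Y-0.25)<.03)]))
    hsv=cv2.cvtColor(f['img'],cv2.COLOR_BGR2HSV)
    roi=(abs(X-0.6)<.16)&(abs(Y-0.245)<.05)
    m=roi&(Z>0.036)&(Z<.06)
    p=P[m]; print('brush n',len(p),p.min(0).round(3),p.max(0).round(3))
    c=p.mean(0);u,s,vt=np.linalg.svd(p-c); print('c',c.round(4),'dir',vt[0].round(4),s.round(4))
    t=(p-c)@vt[0]; print('ends',(c+vt[0]*t.min()).round(4),(c+vt[0]*t.max()).round(4))
    m=roi&(Z>0.001)&(Z<.012)&(hsv[...,1]<60); p=P[m][:,:2].astype(np.float32)
    print('stand',len(p),cv2.minAreaRect(p))
    m=(abs(X-0.487)<.06)&(abs(Y-0.145)<.06)&(Z>.058)&(Z<.08); p=P[m]
    print('tub rim',len(p),cv2.minEnclosingCircle(p[:,:2].astype(np.float32)),p[:,2].mean(), p[:,:2].min(0),p[:,:2].max(0))
    m=(abs(X-0.57)<.16)&(abs(Y+0.2)<.18)&(Z>.098)&(Z<.115); p=P[m]
    print('carton',len(p),cv2.minAreaRect(p[:,:2].astype(np.float32)), np.median(p[:,2]))
    m=(abs(X-0.57)<.2)&(abs(Y+0.2)<.18)&(Z>.125)&(Z<.26); p=P[m]
    c=p.mean(0);u,s,vt=np.linalg.svd(p-c,full_matrices=False);print('flap',len(p),c.round(3),'normal',vt[2].round(3),'long',vt[0].round(3),p.min(0).round(3),p.max(0).round(3),s.round(3))
E
```

```text
top0 table z 0.0005869367988240448 0.00345327053898458
brush n 301 [0.496 0.228 0.038] [0.696 0.267 0.056]
c [0.5925 0.2467 0.0476] dir [-0.9989 -0.0466  0.0091] [0.9654 0.1007 0.0601]
ends [0.6957 0.2515 0.0467] [0.4961 0.2422 0.0485]
stand 470 ((0.5534850358963013, 0.24580246210098267), (0.22327689826488495, 0.06413675844669342), 1.801351547241211)
tub rim 114 ((0.468715637922287, 0.1395312249660492), 0.034177348017692566) 0.06765588235028926 [0.43671283 0.10771097] [0.50123473 0.17269631]
carton 3643 ((0.5565019249916077, -0.2109862118959427), (0.2410808950662613, 0.17536352574825287), 75.5567626953125) 0.10734497747874316
flap 408 [ 0.471 -0.188  0.194] normal [-0.969  0.248 -0.006] long [-0.248 -0.969  0.   ] [ 0.44  -0.304  0.125] [ 0.504 -0.073  0.234] [1.411 0.683 0.02 ]
side0 table z 0.0033623751296314452 0.0037530951227518583
brush n 165 [0.495 0.224 0.037] [0.691 0.27  0.058]
c [0.5888 0.246  0.0494] dir [-0.9981 -0.0624  0.0018] [0.7192 0.0811 0.0506]
ends [0.6916 0.2524 0.0493] [0.4959 0.2402 0.0496]
stand 221 ((0.5529134273529053, 0.2425055056810379), (0.056617580354213715, 0.22459225356578827), 89.14509582519531)
tub rim 124 ((0.4680968225002289, 0.13836786150932312), 0.03610575199127197) 0.06707887021606275 [0.4325896  0.10245966] [0.50299401 0.17340394]
carton 1947 ((0.5557616353034973, -0.21118545532226562), (0.24291029572486877, 0.17720718681812286), 75.92488098144531) 0.10972349299457718
flap 1033 [ 0.468 -0.195  0.183] normal [-0.969  0.245 -0.019] long [0.245 0.969 0.012] [ 0.439 -0.305  0.125] [ 0.503 -0.071  0.235] [2.244 1.031 0.044]
```

```bash
cat >> h.py <<'E'
def tgt(dirx, jaw):
    x=np.array(dirx,float);x/=np.linalg.norm(x);z=np.array(jaw,float);z-=x*(z@x);z/=np.linalg.norm(z)
    return R.from_matrix(np.stack([x,np.cross(z,x),z],1))
def plan(Rt,pt,s=None):
    s=s or telemetry.get_state(); R0=R.from_quat(s['eef_rot'])
    rv=np.degrees((Rt*R0.inv()).as_rotvec()); return rv.round(2),((np.array(pt)-s['tcp_pos'])*100).round(2)
def log():
    import json;s=telemetry.get_state()
    open('log.jsonl','a').write(json.dumps({k:np.asarray(s[k]).tolist() for k in s})+'\n'); return s
E
python3 - <<'E'
from h import *
s=log();print(R.from_quat(s['eef_rot']).as_matrix().round(3))
for sg in (1,-1):
    print(plan(tgt([0,0,-1],sg*np.array([-0.056,0.998,0])),[0.605,0.247,0.25]))
E
```

```text
[[-0.    -0.957  0.291]
 [-0.001  0.291  0.957]
 [-1.    -0.    -0.001]]
(array([ 0.07, -0.  , 20.1 ]), array([ 39.44, -44.65,  -5.2 ]))
(array([-0.000e+00, -1.000e-01, -1.599e+02]), array([ 39.44, -44.65,  -5.2 ]))
```

Emit:
drive_tool(rows=[0,0,1.7,2.6,-2.95,0,1,0,0,1.7,2.6,-2.95,0,1,0,0,1.7,2.6,-2.95,0,1,0,0,1.7,2.6,-2.95,0,1,0,0,1.7,2.6,-2.95,0,1,0,0,1.7,2.6,-2.95,0,1,0,0,1.7,2.6,-2.95,0,1,0,0,1.7,2.6,-2.95,0,1,0,0,1.7,2.6,-2.95,0,1,0,0,1.7,2.6,-2.95,0,1,0,0,1.7,2.6,-2.95,0,1,0,0,1.4,2.6,-2.95,0,1])

```text
t: 1.15
tcp_pos: [0.5236, 0.338, 0.3027]
eef_rot: [-0.514, 0.485, 0.514, 0.485]
wrist_force: [0.0, 1.7, -0.2]
gripper_width: 0.0928
```

Emit:
drive_tool(rows=[0,0,0,2.75,-3.1,0,1,0,0,0,2.75,-3.1,0,1,0,0,0,2.7,-3.05,0,1,0,0,0,0,0,-2.6,1,0,0,0,0,0,-2.6,1,0,0,0,0,0,0,1,0,0,0,0,0,0,1])

```text
t: 1.73
tcp_pos: [0.604, 0.247, 0.2497]
eef_rot: [-0.513, 0.487, 0.514, 0.485]
wrist_force: [0.6, -0.2, 0.1]
gripper_width: 0.0928
```

```bash
python3 - <<'E'
from h import *
s=log();print(s['tcp_pos'],s['joints'].round(3))
f=grab('wrist','wrist1'); P=cloud(f); X,Y,Z=P[...,0],P[...,1],P[...,2]
print(plan(tgt([0,0,-1],np.array([-0.056,0.998,0])),[0.605,0.247,0.108]))
print(proj(f,[.605,.247,.043]),proj(f,[.495,.241,.043]))
E
```

```text
[0.60396548 0.24704288 0.24968057] [-0.42   0.571 -0.083  1.817  0.065  0.759  1.089]
(array([ 0.  , -0.04, -0.04]), array([  0.05,  -0.07, -14.3 ]))
[281.97159694 202.21454484] [282.27424547  78.37162591]
```

View pics/wrist1.png

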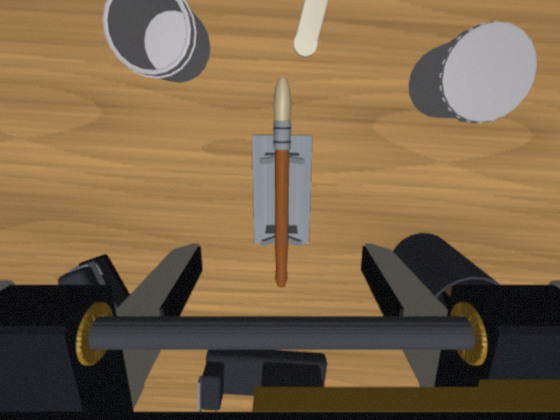

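```bash
python3 - <<'E'
from h import *
for t in ['top0','side0']:
    P=cloud(load(t)); X,Y,Z=P[...,0],P[...,1],P[...,2]
    m=(abs(X-.65)<.1)&(Y>.3)&(Y<.5)&(Z>.03)&(Z<.2); p=P[m];print(t,len(p),p.min(0).round(3),p.max(0).round(3),p.mean(0).round(3))
    m=(abs(X-.605)<.05)&(Y>.13)&(Y<.36)&(Z>.03)&(Z<.2); p=P[m];print(t,len(p),p.min(0).round(3),p.max(0).round(3))
f=load('wrist1'); print([ray(f,281,r,z).round(4) for r,z in ((79,.043),(287,.043),(155,.045),(235,.045))])
print([ray(f,u,v,.004).round(4) for u,v in((253,135),(311,135),(310,243),(256,243))])
E
```

```text
top0 512 [0.643 0.377 0.03 ] [0.714 0.448 0.161] [0.678 0.411 0.087]
top0 166 [0.555 0.228 0.031] [0.654 0.267 0.055]
side0 407 [0.64  0.375 0.031] [0.719 0.453 0.164] [0.672 0.407 0.088]
side0 97 [0.555 0.224 0.031] [0.655 0.27  0.057]
[array([0.4956, 0.2399, 0.043 ]), array([0.6966, 0.2512, 0.043 ]), array([0.5599, 0.2435, 0.045 ]), array([0.6379, 0.2479, 0.045 ])]
[array([0.5465, 0.2141, 0.004 ]), array([0.5432, 0.2732, 0.004 ]), array([0.6621, 0.282 , 0.004 ]), array([0.6655, 0.2211, 0.004 ])]
```

Emit:
drive_tool(rows=[0,0,0,0,0,-3.6,1,0,0,0,0,0,-3.6,1,0,0,0,0,0,-3.0,1,0,0,0,0,0,-2.0,1,0,0,0,0,0,-1.2,0.7,0,0,0,0.1,0,-0.8,0.5,0,0,0,0,0,0,0.4,0,0,0,0,0,0,0.3,0,0,0,0,0,0,0.25,0,0,0,0,0,0,0.25], squeeze=35)

```text
t: 2.62
tcp_pos: [0.6063, 0.2475, 0.1103]
eef_rot: [0.514, -0.485, -0.513, -0.487]
wrist_force: [0.0, 0.1, -0.1]
gripper_width: 0.0575
```

Emit:
drive_tool(rows=[0,0,0,0,0,0,0.15,0,0,0,0,0,0,0.1,0,0,0,0,0,0,0,0,0,0,0,0,0,0,0,0,0,0,0,0,0,0,0,0,0,0,0,0,0,0,0,0,0,0,0])

```text
t: 3.2
tcp_pos: [0.6056, 0.2471, 0.1087]
eef_rot: [0.514, -0.486, -0.514, -0.486]
wrist_force: [-0.8, -0.0, 1.0]
gripper_width: 0.0122
```

```bash
python3 - <<'E'
from h import *
s=log();print(s['tcp_pos'],s['joints'].round(3),s['gripper_width'],s['wrist_force'])
f=grab('wrist','wrist2')
E
```

```text
[0.60564951 0.24712148 0.10868803] [-0.433  0.756 -0.064  1.893  0.093  0.495  1.065] 0.012152458976674321 [-0.79996225 -0.045344    1.01113662]
```

View pics/wrist2.png

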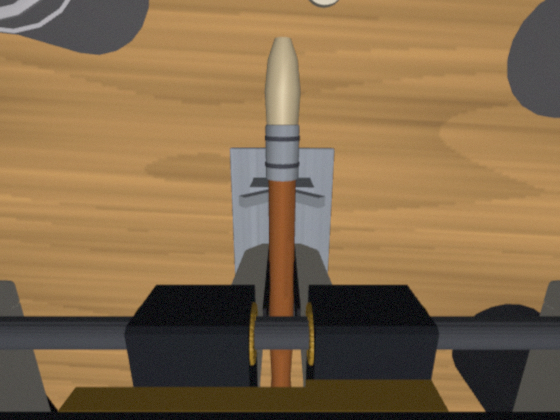

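Emit:
drive_tool(rows=[0,0,0,0,0,1.5,0,0,0,0,0,0,3.5,0,0,0,0,0,0,3.5,0,0,0,0,0,0,3.5,0,0,0,0,0,0,3.0,0])

```text
t: 3.67
tcp_pos: [0.6056, 0.2472, 0.2609]
eef_rot: [0.514, -0.486, -0.514, -0.486]
wrist_force: [0.4, 0.2, -1.0]
gripper_width: 0.0121
```

Emit:
drive_tool(rows=[0.37,-6.65,0,-1.5,-1.1,0,0,0.37,-6.65,0,-1.5,-1.1,0,0,0.37,-6.65,0,-1.5,-1.1,0,0,0.37,-6.65,0,-1.5,-1.1,0,0])

```text
t: 4.0
tcp_pos: [0.5546, 0.2056, 0.2589]
eef_rot: [0.602, -0.38, -0.403, -0.575]
wrist_force: [-0.1, -0.8, -1.8]
gripper_width: 0.0122
```

```bash
python3 - <<'E'
from h import *
s=log();print(s['tcp_pos'],s['joints'].round(3),s['gripper_width'],s['wrist_force'])
M=R.from_quat(s['eef_rot']).as_matrix();print(M.round(3))
E
```

```text
[0.55459281 0.20563752 0.25892773] [-0.687  0.433  0.21   2.181  0.488  0.208  0.649] 0.01215840562421098 [-0.11650932 -0.75224985 -1.81716925]
[[ 0.386 -0.921 -0.049]
 [ 0.006 -0.05   0.999]
 [-0.922 -0.386 -0.014]]
```

Emit:
drive_tool(rows=[0.37,-6.65,0,-1.2,-1.1,0,0,0.37,-6.65,0,-1.2,-1.1,0,0,0.37,-6.65,0,-1.2,-1.1,0,0,0,0,0,0,0,0,0])

```text
t: 4.33
tcp_pos: [0.5574, 0.1896, 0.2598]
eef_rot: [0.624, -0.372, -0.365, -0.582]
wrist_force: [-0.4, 0.8, -0.6]
gripper_width: 0.0122
```

```bash
python3 - <<'E'
from h import *
s=log();print(s['tcp_pos'],s['joints'].round(3),s['gripper_width'],s['wrist_force'])
M=R.from_quat(s['eef_rot']).as_matrix();print(M.round(3))
E
```

```text
[0.55738668 0.18959522 0.25981338] [-0.714  0.433  0.235  2.222  1.037  0.194  0.092] 0.01217923131368551 [-0.3733381   0.78624274 -0.57153009]
[[ 0.457 -0.889 -0.022]
 [-0.04  -0.046  0.998]
 [-0.889 -0.455 -0.057]]
```

Emit:
drive_tool(rows=[0.15,-2.5,0,0,0,0,0,0.15,-2.5,0,0,0,0,0,0.15,-2.5,0,0,0,0,0,0.15,-2.5,0,0,0,0,0,0.15,-2.5,0,0,0,0,0,0.15,-2.5,0,0,0,0,0])

```text
t: 4.83
tcp_pos: [0.5599, 0.1876, 0.2601]
eef_rot: [0.653, -0.32, -0.305, -0.615]
wrist_force: [-1.1, -0.5, -1.6]
gripper_width: 0.0119
```

```bash
python3 - <<'E'
from h import *
s=log();print(s['tcp_pos'],s['joints'].round(3),s['gripper_width'],s['wrist_force'])
M=R.from_quat(s['eef_rot']).as_matrix();print(M.round(3))
E
```

```text
[0.55991708 0.18761186 0.26007454] [-0.664  0.441  0.114  2.309  1.995  0.361 -0.906] 0.011886734576269804 [-1.05367763 -0.54952926 -1.5689666 ]
[[ 0.61  -0.793 -0.006]
 [-0.042 -0.04   0.998]
 [-0.792 -0.608 -0.058]]
```

Emit:
drive_tool(rows=[0.15,-3.5,0,-0.5,-0.4,0,0,0.15,-3.5,0,-0.5,-0.4,0,0,0.15,-3.5,0,-0.5,-0.4,0,0,0.15,-3.5,0,-0.5,-0.4,0,0,0.15,-3.5,0,-0.5,-0.4,0,0,0.15,-3.5,0,-0.5,-0.4,0,0])

```text
t: 5.33
tcp_pos: [0.5297, 0.1611, 0.2601]
eef_rot: [0.694, -0.202, -0.181, -0.667]
wrist_force: [-0.2, -0.8, -1.1]
gripper_width: 0.0119
```

```bash
python3 - <<'E'
from h import *
s=log();print(s['tcp_pos'],s['joints'].round(3),s['gripper_width'],s['wrist_force'])
M=R.from_quat(s['eef_rot']).as_matrix();print(M.round(3))
E
```

```text
[0.52966275 0.16108069 0.26013859] [-0.562  0.548 -0.139  2.556  2.368  1.042 -1.423] 0.011924298360703058 [-0.15319005 -0.76936179 -1.08037992]
[[ 0.853 -0.522  0.017]
 [-0.038 -0.03   0.999]
 [-0.521 -0.852 -0.046]]
```

```bash
cat > kin.py <<'E'
import json,numpy as np,itertools
from scipy.optimize import least_squares
from scipy.spatial.transform import Rotation as R
D=[json.loads(l) for l in open('log.jsonl')]
J=np.array([d['joints'] for d in D]);P=np.array([d['tcp_pos'] for d in D]);Q=R.from_quat([d['eef_rot'] for d in D]).as_matrix()
rz=lambda a:R.from_euler('z',a).as_matrix(); ry=lambda a:R.from_euler('y',a).as_matrix()
def fk(q,p,s):
    h,sx,sy,L1,ax,ay,L2,bx,by,wx,wy,L3,o1,o7=p
    A=rz(s[0]*q[0]+o1); X=A@[sx,sy,h]
    A=A@ry(q[1])@rz(s[1]*q[2]); X=X+A@[ax,ay,L1]
    A=A@ry(q[3]); X=X+A@[-bx,by,0]
    A=A@rz(s[2]*q[4]); X=X+A@[0,0,L2]
    A=A@ry(q[5]); X=X+A@[wx,wy,0]
    A=A@rz(s[3]*q[6]+o7); X=X+A@[0,0,L3]
    # tool frame: tool x = A z
    return X,A
C=np.array([[0,0,1],[0,1,0],[1,0,0]],float)
C=np.array([[0,0,1.],[0,1,0],[-1,0,0]]) # columns: tool x->A z etc
def res(p,s):
    r=[]
    for q,x,m in zip(J,P,Q):
        X,A=fk(q,p,s); T=np.stack([A[:,2],A[:,1],-A[:,0]],1)
        r+=[(X-x)*5, ((T-m).ravel())*1]
    return np.concatenate(r+[1e-3*np.asarray(p)])
if __name__=='__main__':
    best=None
    for s in itertools.product([1,-1],repeat=4):
        for o7 in (0,1.57,3.14,-1.57):
            sol=least_squares(res,[.34,0,0,.4,0,0,.4,0,0,0,0,.2,0,o7],args=(s,))
            if best is None or sol.cost<best[0]: best=(sol.cost,s,sol.x); print(s,o7,sol.cost,sol.x.round(4))
    np.savez('kin.npz',p=best[2],s=best[1])
    r=res(best[2],best[1]); print(np.abs(r[:-14]).max())
    print(r[:-14].reshape(len(J),-1).round(3)[:, :3]/5)
E
python3 kin.py
```

```text
(1, 1, 1, 1) 0 7.1583058828457755 [-1.5882 -0.6991  1.4202  0.7918  0.7575 -0.3674 -1.06    0.6426 -0.4824
  0.0468 -0.1281 -0.4198  0.02   -3.124 ]
(1, 1, 1, 1) -1.57 7.158305858269429 [-1.5881 -0.6991  1.4202  0.7918  0.7575 -0.3887 -1.06    0.6426 -0.4612
  0.0468 -0.1281 -0.4198  0.02   -3.124 ]
(-1, 1, 1, 1) 0 4.079810101689977 [ 0.0994  0.0321  0.8403  0.2406 -0.1853 -0.1731  0.0081  0.0558 -0.1604
 -0.0663  0.1205  0.2078 -1.445  -3.3321]
(-1, 1, 1, 1) 1.57 4.0798089054193944 [ 0.0994  0.0321  0.8403  0.2406 -0.1853 -0.1662  0.0081  0.0558 -0.1673
 -0.0663  0.1205  0.2078 -1.445   2.951 ]
(-1, 1, -1, -1) 0 0.8205093126424431 [-0.2178  0.3294 -0.0789  0.5679  0.0863 -0.0502  0.1593 -0.0347 -0.0477
  0.1294  0.0779 -0.1902  0.053   0.113 ]
(-1, 1, -1, -1) 1.57 0.820509312451143 [-0.2178  0.3294 -0.0789  0.5679  0.0863 -0.0467  0.1593 -0.0347 -0.0511
  0.1294  0.0779 -0.1902  0.053   0.113 ]
(-1, -1, -1, -1) 0 3.804721973187975e-07 [ 2.836e-01  0.000e+00 -2.990e-02  6.469e-01  0.000e+00 -1.320e-02
  4.423e-01 -0.000e+00 -1.320e-02  0.000e+00 -3.000e-04  2.552e-01
  0.000e+00  0.000e+00]
(-1, -1, -1, -1) 1.57 3.804721973187973e-07 [ 2.836e-01  0.000e+00 -2.990e-02  6.469e-01  0.000e+00 -1.320e-02
  4.423e-01 -0.000e+00 -1.320e-02  0.000e+00 -3.000e-04  2.552e-01
  0.000e+00  0.000e+00]
4.247040372856725e-07
[[ 0. -0. -0.]
 [ 0.  0.  0.]
 [-0. -0.  0.]
 [-0.  0.  0.]
 [-0.  0. -0.]
 [ 0. -0.  0.]
 [-0.  0. -0.]]
```

```bash
cat > ik.py <<'E'
from kin import *
k=np.load('kin.npz');p=k['p'];s=tuple(k['s'])
lo=np.array([-2.57,-.35,-1.29,.11,-1.05,.11,-2.63]);hi=np.array([2.57,1.97,1.29,2.56,4.19,1.86,2.63])
def Tfk(q):
    X,A=fk(q,p,s); return X,np.stack([A[:,2],A[:,1],-A[:,0]],1)
def brushpose(a,yaw):  # a tilt below horizontal (deg), yaw of brush own x (deg)
    u=np.array([np.cos(np.radians(yaw)),np.sin(np.radians(yaw)),0]);zz=np.array([0,0,1.]);a=np.radians(a)
    b=-np.cos(a)*u-np.sin(a)*zz; d=np.sin(a)*u-np.cos(a)*zz
    return d,b,np.stack([d,b,np.cross(d,b)],1)
def ik(X,M,q0,w=0.01,mg=0.05):
    f=lambda q:np.concatenate([(Tfk(q)[0]-X)*10,(Tfk(q)[1]-M).ravel()*2,w*(q-q0)])
    return least_squares(f,np.clip(q0,lo+mg+1e-3,hi-mg-1e-3),bounds=(lo+mg,hi-mg))
def err(q,X,M): return np.linalg.norm(Tfk(q)[0]-X),np.degrees(np.linalg.norm(R.from_matrix(M.T@Tfk(q)[1]).as_rotvec()))
E
python3 - <<'E'
from ik import *
q0=J[-1]; C=np.array([.469,.139])
for a in (40,45,50,55,60):
  for yaw in (-40,-20,3,20,40):
    d,b,M=brushpose(a,yaw); u=np.array([np.cos(np.radians(yaw)),np.sin(np.radians(yaw)),0])
    off={40:.017,45:.016,50:.014,55:.012,60:.011}[a]; z=.038
    tip=np.array([*C,z])-off*u
    out=[]
    for zz in (0,.08):
        X=tip+[0,0,zz]-.065*d-.11*b
        r=ik(X,M,q0,1e-3); e=err(r.x,X,M); out.append((round(e[0]*1e3,1),round(e[1],1),round(min((r.x-lo).min(),(hi-r.x).min()),2)))
    print(a,yaw,out,r.x.round(2))
E
```

```text
40 -40 [(np.float64(0.0), np.float64(0.0), np.float64(0.15)), (np.float64(0.0), np.float64(0.0), np.float64(0.2))] [-0.52  0.49 -0.24  2.36  1.4   0.81 -1.13]
40 -20 [(np.float64(0.0), np.float64(0.0), np.float64(0.05)), (np.float64(0.0), np.float64(0.0), np.float64(0.1))] [-0.58  0.45 -0.09  2.46  1.84  0.64 -1.2 ]
40 3 [(np.float64(6.7), np.float64(1.1), np.float64(0.05)), (np.float64(0.0), np.float64(0.0), np.float64(0.05))] [-0.24  0.46 -0.41  2.51  2.26  0.66 -1.14]
40 20 [(np.float64(9.7), np.float64(1.6), np.float64(0.05)), (np.float64(0.0), np.float64(0.0), np.float64(0.05))] [ 0.05  0.49 -0.65  2.51  2.5   0.6  -0.98]
40 40 [(np.float64(0.5), np.float64(0.1), np.float64(0.05)), (np.float64(0.0), np.float64(0.0), np.float64(0.08))] [ 0.05  0.47 -0.47  2.48  3.25  0.42 -1.29]
45 -40 [(np.float64(0.0), np.float64(0.0), np.float64(0.13)), (np.float64(0.0), np.float64(0.0), np.float64(0.17))] [-0.6   0.5  -0.22  2.39  1.44  0.9  -1.23]
45 -20 [(np.float64(0.0), np.float64(0.0), np.float64(0.05)), (np.float64(0.0), np.float64(0.0), np.float64(0.06))] [-0.62  0.47 -0.12  2.5   1.89
[... 2204 characters left out ...]
4(0.12))] [-0.8   0.61 -0.17  2.44  1.46  1.15 -1.48]
60 -20 [(np.float64(25.6), np.float64(4.5), np.float64(0.05)), (np.float64(17.0), np.float64(3.1), np.float64(0.05))] [-0.11  0.87 -1.22  2.51  1.63  1.81 -1.29]
60 3 [(np.float64(69.8), np.float64(10.8), np.float64(0.05)), (np.float64(55.1), np.float64(9.3), np.float64(0.05))] [ 0.12  0.74 -1.24  2.51  1.93  1.41 -0.88]
60 20 [(np.float64(81.1), np.float64(11.9), np.float64(0.05)), (np.float64(62.8), np.float64(10.5), np.float64(0.05))] [ 0.44  0.69 -1.24  2.51  2.32  0.93 -0.64]
60 40 [(np.float64(51.4), np.float64(8.4), np.float64(0.05)), (np.float64(40.7), np.float64(7.1), np.float64(0.05))] [ 0.7   0.81 -1.24  2.51  2.85  0.59 -0.57]
```

```bash
python3 - <<'E'
from ik import *
q0=J[-1]; C=np.array([.469,.139])
for a in (50,55):
  for yaw in (-40,-50,-60,-75):
    d,b,M=brushpose(a,yaw); u=np.array([np.cos(np.radians(yaw)),np.sin(np.radians(yaw)),0])
    off={50:.014,55:.012}[a]
    for z in (.032,.12):
        tip=np.array([*C,z])-off*u; X=tip-.065*d-.11*b
        r=ik(X,M,q0,1e-3); e=err(r.x,X,M); print('tub',a,yaw,z,X.round(3),np.round(e,4),'mg',(np.minimum(r.x-lo,hi-r.x)).round(2).min(),r.x.round(2))
qt=r.x
for a in (40,50):
  for yaw in (-14,-30,-45,-60):
    d,b,M=brushpose(a,yaw)
    for z in (.108,.18):
        tip=np.array([.561,-.212,z]); X=tip-.065*d-.11*b
        r=ik(X,M,qt,1e-3); e=err(r.x,X,M); print('paste',a,yaw,z,X.round(3),np.round(e,4),'mg',(np.minimum(r.x-lo,hi-r.x)).round(2).min(),r.x.round(2))
E
```

```text
tub 50 -40 0.032 [0.474 0.135 0.158] [0. 0.] mg 0.11 [-0.7   0.73 -0.16  2.45  1.64  0.98 -1.6 ]
tub 50 -40 0.12 [0.474 0.135 0.246] [0. 0.] mg 0.15 [-0.67  0.53 -0.2   2.41  1.45  0.98 -1.31]
tub 50 -50 0.032 [0.473 0.134 0.158] [0. 0.] mg 0.19 [-0.67  0.73 -0.2   2.37  1.43  1.01 -1.54]
tub 50 -50 0.12 [0.473 0.134 0.246] [0. 0.] mg 0.23 [-0.63  0.55 -0.25  2.33  1.27  1.06 -1.28]
tub 50 -60 0.032 [0.472 0.133 0.158] [0. 0.] mg 0.26 [-0.63  0.74 -0.24  2.3   1.25  1.06 -1.5 ]
tub 50 -60 0.12 [0.472 0.133 0.246] [0. 0.] mg 0.3 [-0.59  0.57 -0.29  2.26  1.12  1.14 -1.28]
tub 50 -75 0.032 [0.471 0.132 0.158] [0. 0.] mg 0.37 [-0.55  0.76 -0.3   2.19  1.03  1.16 -1.48]
tub 50 -75 0.12 [0.471 0.132 0.246] [0. 0.] mg 0.41 [-0.54  0.61 -0.32  2.15  0.93  1.25 -1.3 ]
tub 55 -40 0.032 [0.467 0.14  0.159] [0. 0.] mg 0.1 [-0.76  0.77 -0.16  2.46  1.62  1.07 -1.67]
tub 55 -40 0.12 [0.467 0.14  0.247] [0. 0.] mg 0.13 [-0.74  0.56 -0.19  2.43  1.46  1.07 -1.39]
tub 55 -50 0.032 [0.468 0.141 0.159] [0. 0.] mg 0.18 [-0.73  0.77 -0.18  2.38  1.41  1.09 -1.59]
tub 55 -50 0.12 [0.468 0.141 0.247] [0. 
[... 1364 characters left out ...]
-14 0.18 [ 0.581 -0.217  0.306] [0. 0.] mg 0.24 [ 0.75  0.46 -0.64  2.32  2.65  0.51 -0.97]
paste 50 -30 0.108 [ 0.579 -0.222  0.234] [0. 0.] mg 0.18 [ 0.45  0.58 -0.4   2.38  2.48  0.79 -1.17]
paste 50 -30 0.18 [ 0.579 -0.222  0.306] [0. 0.] mg 0.23 [ 0.41  0.42 -0.33  2.33  2.37  0.6  -1.06]
paste 50 -45 0.108 [ 0.576 -0.227  0.234] [0. 0.] mg 0.21 [ 0.26  0.57 -0.27  2.35  2.17  0.83 -1.2 ]
paste 50 -45 0.18 [ 0.576 -0.227  0.306] [0. 0.] mg 0.26 [ 0.19  0.42 -0.16  2.3   2.01  0.66 -1.02]
paste 50 -60 0.108 [ 0.571 -0.23   0.234] [0. 0.] mg 0.28 [ 0.12  0.58 -0.15  2.28  1.84  0.84 -1.18]
paste 50 -60 0.18 [ 0.571 -0.23   0.306] [0. 0.] mg 0.32 [ 0.06  0.45 -0.07  2.24  1.67  0.76 -0.95]
```

Emit:
drive_tool(rows=[0,0,-5.5,0,0,0,0,0,0,-5.5,0,0,0,0,0,0,-5.5,0,0,0,0,0,0,-5.5,0,0,0,0,0,0,-5.5,-0.5,0,0,0,0,0,-5.5,-1,-0.4,0,0,0,0,-5.5,-1,-0.4,0,0,0,0,-5.5,-1,-0.4,0,0,0,0,-5.5,-1,-0.4,0,0,0,0,-5.5,-1,-0.4,0,0,0,0,-5.5,-0.7,0,0,0,0,0,0,0,0,0,0])

```text
t: 6.33
tcp_pos: [0.4666, 0.1439, 0.2588]
eef_rot: [-0.496, 0.526, -0.178, 0.667]
wrist_force: [1.1, 0.2, -0.7]
gripper_width: 0.012
```

```bash
cat >> h.py <<'E'
def bstat():
    s=telemetry.get_state(); M=R.from_quat(s['eef_rot']).as_matrix(); d=M[:,0];b=M[:,1]
    tip=s['tcp_pos']+.065*d+.11*b
    print('t',s['t'],'tcp',s['tcp_pos'].round(4),'tip',tip.round(4),'tilt',np.degrees(np.arcsin(-b[2])).round(1),'yaw',np.degrees(np.arctan2(-b[1],-b[0])).round(1),'jaw z',M[2,2].round(3),'q',s['joints'].round(2),'F',s['wrist_force'].round(1),s['gripper_width']); return s,tip
E
python3 - <<'E'
from h import *
log();s,tip=bstat(); f=grab('side','side1'); cv2.imwrite('pics/side1c.png',cv2.resize(f['img'][100:300,150:400],None,fx=3,fy=3,interpolation=cv2.INTER_CUBIC)); print(proj(f,tip))
f=grab('wrist','wrist3')
E
```

```text
t 6.3333 tcp [0.4666 0.1439 0.2588] tip [0.4602 0.1435 0.1312] tilt 58.1 yaw -57.4 jaw z -0.046 q [-0.85  0.6  -0.    2.24  1.04  1.15 -1.22] F [ 1.1  0.2 -0.7] 0.012007657632136601
[249.68119709 193.06772785]
```

View pics/side1c.png

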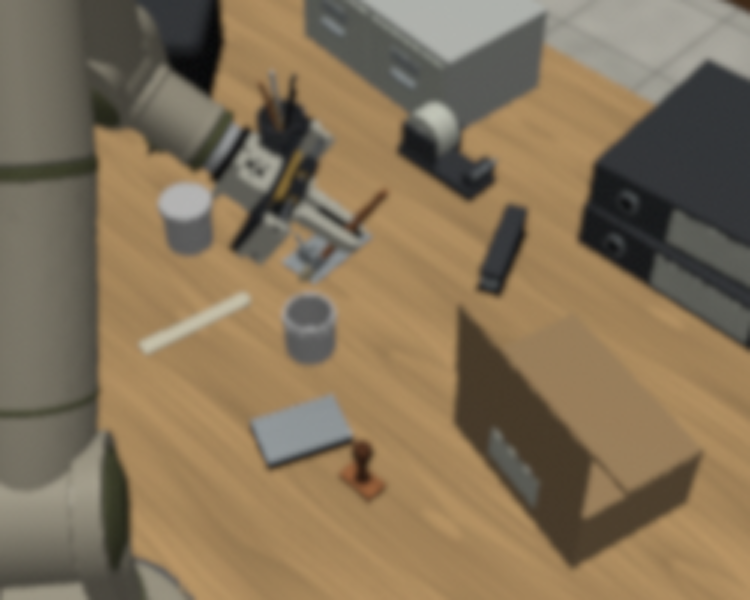

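View pics/wrist3.png

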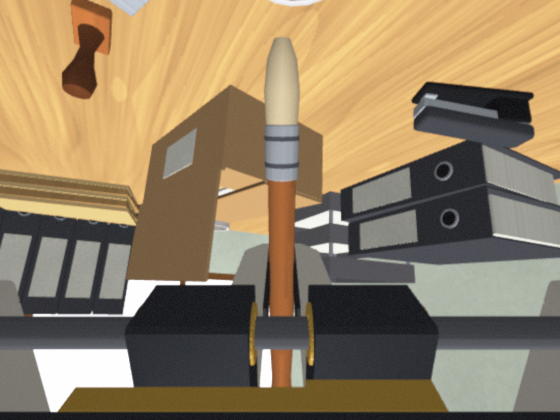

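Emit:
drive_tool(rows=[0,0,0,0.3,0.5,-1.0,0,0,0,0,0,0,-2.2,0,0,0,0,0,0,-2.2,0,0,0,0,0,0,-1.8,0,0,0,0,0,0,-1.5,0,0,0,0,0,0,-1.0,0,0,0,0,0,0,0,0,0,0,0,0,0,0,0,0,0,0,0,0,0,0])

```text
t: 7.18
tcp_pos: [0.4707, 0.1478, 0.1631]
eef_rot: [-0.497, 0.523, -0.177, 0.669]
wrist_force: [0.5, 0.1, -0.2]
gripper_width: 0.0119
```

```bash
python3 - <<'E'
from h import *
log();s,tip=bstat(); f=grab('side','side2'); cv2.imwrite('pics/side2c.png',cv2.resize(f['img'][130:260,190:330],None,fx=4.5,fy=4.5,interpolation=cv2.INTER_CUBIC)); print(proj(f,[.469,.139,.07]),proj(load('side0'),[.469,.139,.07]))
E
```

```text
t 7.1833 tcp [0.4707 0.1478 0.1631] tip [0.465  0.1473 0.0354] tilt 58.3 yaw -57.5 jaw z -0.041 q [-0.86  0.79 -0.    2.26  1.14  1.06 -1.43] F [ 0.5  0.1 -0.2] 0.011915261815833978
[252.82535315 203.4610723 ] [252.82535315 203.4610723 ]
```

View pics/side2c.png

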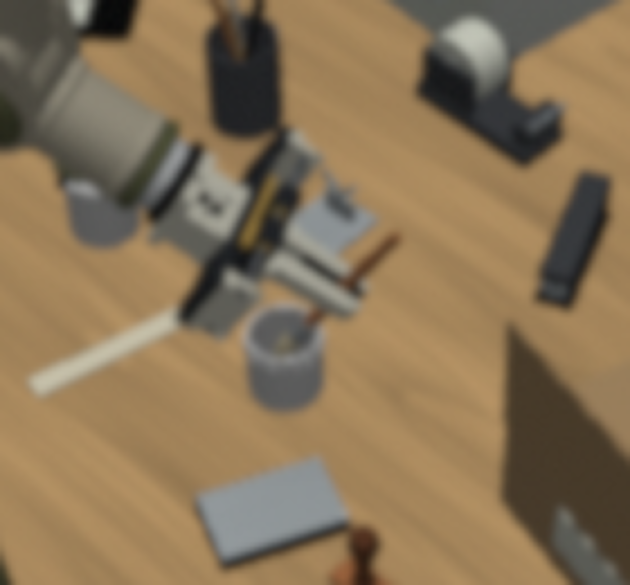

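Emit:
drive_tool(rows=[0,0,0,0,0,2.0,0,0,0,0,0,0,3.2,0,0,0,0,0,0,3.2,0,0,0,0,0,0,3.2,0,0,0,3.4,1.6,0,0,0,0,0,3.4,1.6,0,0,0,0,0,3.4,1.6,0,0,0,0,0,3.4,1.6,0,0,0,0,0,3.4,1.6,0,0,0,0,0,3.4,1.6,0,0,0,0,0,3.4,1.6,0,0,0,0,0,3.4,1.6,0,0,0])

```text
t: 8.23
tcp_pos: [0.5991, 0.1478, 0.2798]
eef_rot: [-0.607, 0.39, -0.014, 0.693]
wrist_force: [1.5, -0.4, 0.2]
gripper_width: 0.012
```

```bash
python3 - <<'E'
from h import *
log();s,tip=bstat()
from ik import *
d,b,M=brushpose(41,-30); X=np.array([.561,-.212,.15])-.065*d-.11*b
print((X-s['tcp_pos'])*100, np.degrees(R.from_matrix(M@R.from_quat(s['eef_rot']).as_matrix().T).as_rotvec()))
E
```

```text
t 8.2333 tcp [0.5991 0.1478 0.2798] tip [0.5945 0.1448 0.1521] tilt 58.4 yaw -30.2 jaw z -0.04 q [-0.71  0.57  0.03  2.23  1.61  0.95 -1.12] F [ 1.5 -0.4  0.2] 0.012027504361485529Traceback (most recent call last):
  File "<stdin>", line 5, in <module>
TypeError: tuple indices must be integers or slices, not str
```

Emit:
drive_tool(rows=[0.87,1.5,0,0,-3.8,0,0,0.87,1.5,0,0,-3.8,0,0,0.87,1.5,0,0,-3.8,0,0,0.87,1.5,0,0,-3.8,0,0,0.87,1.5,0,0,-3.8,0,0,0.87,1.5,0,0,-3.8,0,0,0.87,1.5,0,0,-3.8,0,0,0.87,1.5,0,0,-3.8,0,0,0.87,1.5,0,0,-3.8,0,0,0.87,1.5,0,0,-3.8,0,0,0,0,0,0,0,0,0])

```text
t: 9.15
tcp_pos: [0.5969, -0.2418, 0.2817]
eef_rot: [-0.548, 0.48, 0.088, 0.679]
wrist_force: [0.1, -1.3, -0.7]
gripper_width: 0.012
```

```bash
python3 - <<'E'
from h import *
log();s,tip=bstat(); f=grab('side','side3'); cv2.imwrite('pics/side3c.png',cv2.resize(f['img'][130:300,270:450],None,fx=3.5,fy=3.5,interpolation=cv2.INTER_CUBIC)); print(proj(f,tip),proj(f,[.561,-.212,.108]))
E
```

```text
t 9.15 tcp [ 0.5969 -0.2418  0.2817] tip [ 0.56   -0.2259  0.1604] tilt 41.3 yaw -30.8 jaw z -0.061 q [ 0.05  0.45  0.17  2.23  2.24  0.31 -1.01] F [ 0.1 -1.3 -0.7] 0.011952939797944529
[347.80847127 228.38493677] [342.82446546 235.39225645]
```

View pics/side3c.png

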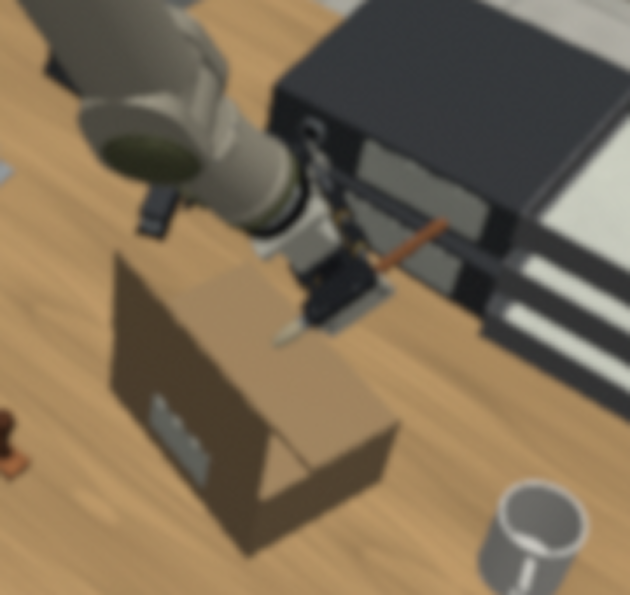

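Emit:
drive_tool(rows=[0,0,0,0,0.7,-1.5,0,0,0,0,0,0.7,-1.5,0,0,0,0,0,0,-1.2,0,0,0,0,0,0,-0.7,0,0,0,0,0,0,-0.4,0,0,0,0,0,0,-0.2,0,0,0,0,0,0,0,0,0,0,0,0,0,0,0,0,0,0,0,0,0,0])

```text
t: 9.95
tcp_pos: [0.5989, -0.218, 0.2244]
eef_rot: [-0.549, 0.478, 0.094, 0.68]
wrist_force: [0.8, 0.7, 1.5]
gripper_width: 0.012
```

```bash
python3 - <<'E'
from h import *
log();s,tip=bstat(); f=grab('wrist','wrist4'); g=grab('side','side4')
a=cv2.resize(f['img'][0:200,180:380],None,fx=2.8,fy=2.8,interpolation=cv2.INTER_CUBIC)
b=cv2.resize(g['img'][200:270,310:380],None,fx=8,fy=8,interpolation=cv2.INTER_CUBIC)[:,:240]
cv2.imwrite('pics/c4.png',np.hstack([a,b])); bstat()
E
```

```text
t 9.95 tcp [ 0.5989 -0.218   0.2244] tip [ 0.5614 -0.2021  0.1033] tilt 41.1 yaw -30.2 jaw z -0.059 q [ 0.11  0.55  0.02  2.28  2.34  0.46 -1.15] F [0.8 0.7 1.5] 0.011993045562944
t 10.05 tcp [ 0.5988 -0.218   0.2242] tip [ 0.5613 -0.2021  0.1031] tilt 41.0 yaw -30.2 jaw z -0.059 q [ 0.11  0.55  0.02  2.28  2.34  0.46 -1.15] F [-0.6  0.7  2.1] 0.012032768636537279
```

View pics/c4.png

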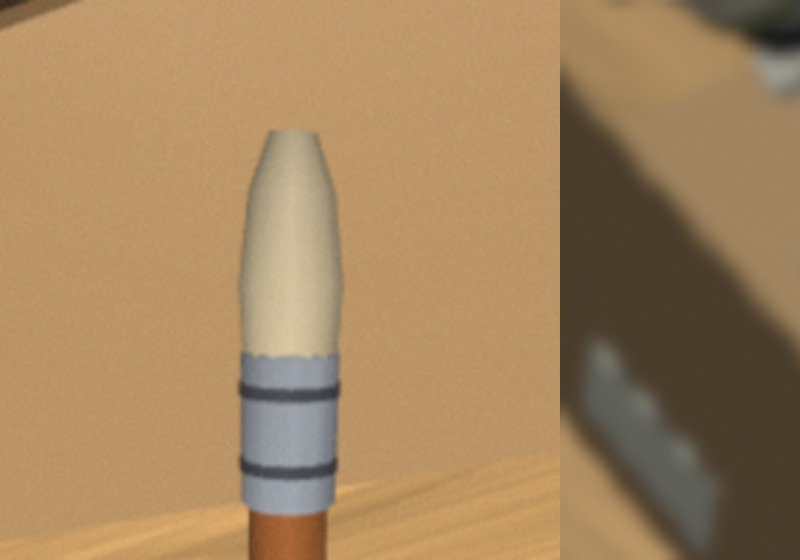

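Emit:
drive_tool(rows=[0,0,0,0,0,0.15,0,0,0,0,0,0,0.15,0,0,0,0,0,0,0,0,0,0,0,0,0,0,0,0,0,0,0,0,0,0,0,0,0,0,0,0,0])

```text
t: 10.55
tcp_pos: [0.5986, -0.2181, 0.2266]
eef_rot: [-0.549, 0.478, 0.094, 0.679]
wrist_force: [-1.0, 1.1, 1.9]
gripper_width: 0.0117
```

```bash
python3 - <<'E'
from h import *
log();s,tip=bstat(); f=grab('wrist','wrist5')
a=cv2.resize(f['img'][0:200,180:380],None,fx=2.8,fy=2.8,interpolation=cv2.INTER_CUBIC)
cv2.imwrite('pics/c5.png',a)
E
```

```text
t 10.55 tcp [ 0.5986 -0.2181  0.2266] tip [ 0.561  -0.2021  0.1055] tilt 41.0 yaw -30.2 jaw z -0.059 q [ 0.11  0.54  0.03  2.27  2.34  0.45 -1.14] F [-1.   1.1  1.9] 0.011681335026243973
```

View pics/c5.png

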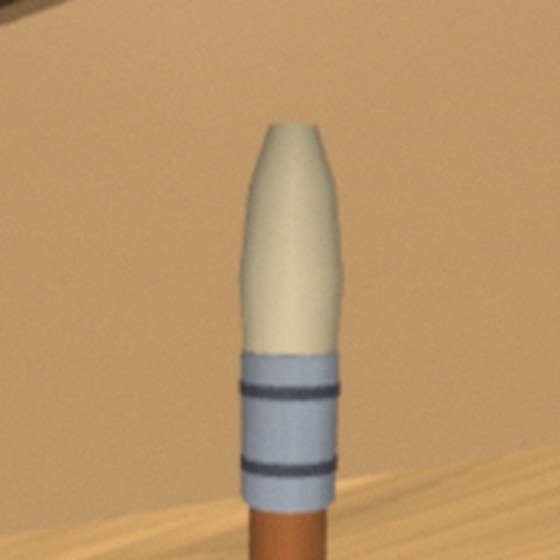

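Emit:
drive_tool(rows=[0,0,0,0,0,2.8,0,0,0,0,0,0,2.8,0,0,0,3.3,0,4.0,0.2,0,0,0,3.3,0,4.0,0.2,0,0,0,3.3,0,4.0,0.2,0,0,0,3.3,0,4.0,0.2,0,0,0,3.3,-0.2,4.0,0,0,0,0,3.3,-0.3,4.0,0,0,0,0,3.3,-0.3,4.0,0,0,0,0,3.3,-0.3,4.0,0,0,0,0,3.3,-0.3,4.0,0,0,0,0,3.3,-0.3,4.0,0,0])

```text
t: 11.6
tcp_pos: [0.581, 0.1835, 0.2905]
eef_rot: [0.662, -0.302, -0.284, -0.624]
wrist_force: [1.2, 0.1, -0.2]
gripper_width: 0.0119
```

```bash
python3 - <<'E'
from h import *
log();s,tip=bstat(); f=grab('wrist','wrist6')
Rg=R.from_quat([0.514,-0.486,-0.514,-0.486]); print(plan(Rg,[.6056,.2471,.26]))
E
```

```text
t 11.6 tcp [0.581  0.1835 0.2905] tip [0.5408 0.1763 0.1694] tilt 41.0 yaw 2.9 jaw z -0.06 q [-0.61  0.41  0.06  2.27  1.94  0.4  -0.81] F [ 1.2  0.1 -0.2] 0.01190785177087654
(array([ 1.64, 41.07,  1.21]), array([ 2.52,  5.49, -3.03]))
```

View pics/wrist6.png

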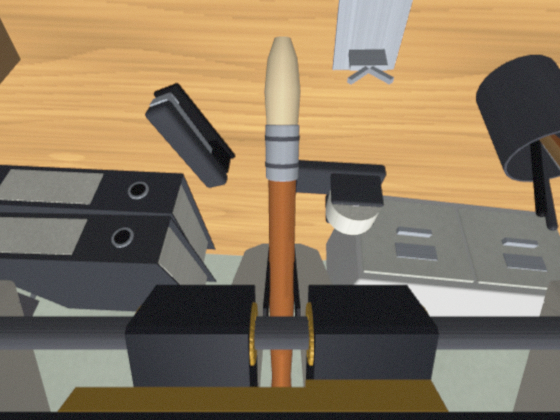

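Emit:
drive_tool(rows=[0.1,2.7,0.08,0.2,0.4,0,0,0.1,2.7,0.08,0.2,0.4,0,0,0.1,2.7,0.08,0.2,0.4,0,0,0.1,2.7,0.08,0.2,0.4,0,0,0.1,2.7,0.08,0.2,0.4,0,0,0.1,2.7,0.08,0.2,0.4,0,0,0.1,2.7,0.08,0.2,0.4,0,0,0.1,2.7,0.08,0.2,0.4,0,0,0.1,2.7,0.08,0.2,0.4,0,0,0.1,2.7,0.08,0.2,0.4,0,0,0.1,2.7,0.08,0.2,0.4,0,0,0.1,2.7,0.08,0.2,0.4,0,0])

```text
t: 12.65
tcp_pos: [0.6035, 0.2224, 0.2898]
eef_rot: [0.566, -0.447, -0.447, -0.529]
wrist_force: [0.7, 0.0, -0.9]
gripper_width: 0.012
```

```bash
python3 - <<'E'
from h import *
log();s,tip=bstat()
Rg=R.from_quat([0.514,-0.486,-0.514,-0.486]); print(plan(Rg,[.6056,.2471,.26]))
E
```

```text
t 12.65 tcp [0.6035 0.2224 0.2898] tip [0.5088 0.2158 0.2043] tilt 11.5 yaw 2.4 jaw z -0.04 q [-0.27  0.49 -0.32  1.9   0.46  0.67  0.72] F [ 0.7  0.  -0.9] 0.01204901413633729
(array([ 1.77, 11.59,  1.06]), array([ 0.21,  2.47, -2.98]))
```

Emit:
drive_tool(rows=[0.35,2.3,0.2,0,0.5,0,0,0.35,2.3,0.2,0.1,0.5,0,0,0.35,2.3,0.2,0.1,0.5,-0.5,0,0.35,2.3,0.2,0,0.5,-1.0,0,0.35,2.3,0.2,0,0.5,-1.5,0,0,0,0,0,0,0,0,0,0,0,0,0,0,0])

```text
t: 13.23
tcp_pos: [0.6054, 0.2473, 0.2589]
eef_rot: [0.515, -0.486, -0.512, -0.487]
wrist_force: [0.3, 0.6, 0.0]
gripper_width: 0.0122
```

```bash
python3 - <<'E'
from h import *
log();s,tip=bstat()
Rg=R.from_quat([0.514,-0.486,-0.514,-0.486]); print(plan(Rg,[.6056,.2471,.1087]))
f=grab('wrist','wrist7')
e=[ray(f,u,v,.004).round(4) for u,v in((253,135),(311,135),(310,243),(256,243))];print(e)
E
```

```text
t 13.2333 tcp [0.6054 0.2473 0.2589] tip [0.4958 0.2412 0.1935] tilt 0.2 yaw 3.1 jaw z -0.002 q [-0.2   0.59 -0.42  1.79  0.32  0.82  0.85] F [0.3 0.6 0. ] 0.012235869294013837
(array([0.08, 0.21, 0.06]), array([  0.02,  -0.02, -15.02]))
[array([0.5502, 0.2136, 0.004 ]), array([0.5469, 0.2743, 0.004 ]), array([0.6693, 0.2833, 0.004 ]), array([0.6728, 0.2206, 0.004 ])]
```

View pics/wrist7.png

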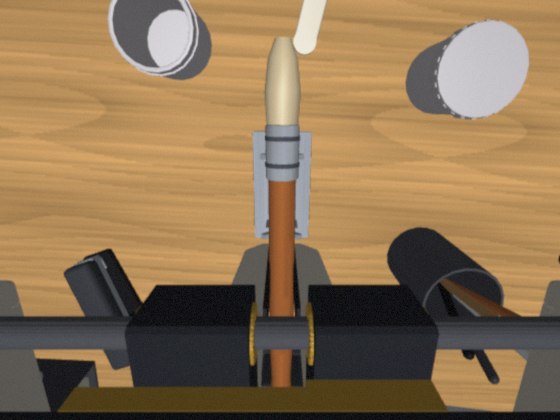

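Emit:
drive_tool(rows=[0.1,0.2,0,0,0,-3.6,0,0,0,0,0,0,-3.6,0,0,0,0,0,0,-3.2,0,0,0,0,0,0,-2.2,0,0,0,0,0,0,-1.3,0,0,0,0,0,0,-0.7,0,0,0,0,0,0,-0.4,0,0,0,0,0,0,0,0,0,0,0,0,0,0,0])

```text
t: 14.03
tcp_pos: [0.606, 0.2485, 0.1114]
eef_rot: [0.514, -0.484, -0.513, -0.487]
wrist_force: [-0.4, 0.3, -1.3]
gripper_width: 0.0119
```

```bash
python3 - <<'E'
from h import *
log();s,tip=bstat()
Rg=R.from_quat([0.514,-0.486,-0.514,-0.486]); print(plan(Rg,[.6056,.2471,.1087]))
E
```

```text
t 14.0333 tcp [0.606  0.2485 0.1114] tip [0.4964 0.2425 0.046 ] tilt 0.2 yaw 3.2 jaw z 0.002 q [-0.27  0.77 -0.32  1.88  0.43  0.55  0.75] F [-0.4  0.3 -1.3] 0.01193683602466518
(array([-0.14,  0.2 ,  0.01]), array([-0.04, -0.14, -0.27]))
```

Emit:
drive_tool(rows=[-0.1,0.2,0,-0.05,-0.15,-0.1,0,0,0,0,0,0,-0.15,0,0,0,0,0,0,0,0,0,0,0,0,0,0,0])

```text
t: 14.37
tcp_pos: [0.6055, 0.247, 0.1085]
eef_rot: [-0.513, 0.486, 0.514, 0.486]
wrist_force: [-0.1, -0.3, 6.7]
gripper_width: 0.0121
```

```bash
python3 - <<'E'
from h import *
log();s,tip=bstat()
Rg=R.from_quat([0.514,-0.486,-0.514,-0.486]); print(plan(Rg,[.6056,.2471,.1087]))
f=grab('wrist','wrist8')
E
```

```text
t 14.3667 tcp [0.6055 0.247  0.1085] tip [0.4957 0.2409 0.0435] tilt -0.0 yaw 3.2 jaw z 0.001 q [-0.27  0.77 -0.32  1.88  0.43  0.55  0.75] F [-0.1 -0.3  6.7] 0.012112676325039559
(array([-0.05, -0.02,  0.02]), array([0.01, 0.01, 0.02]))
```

View pics/wrist8.png

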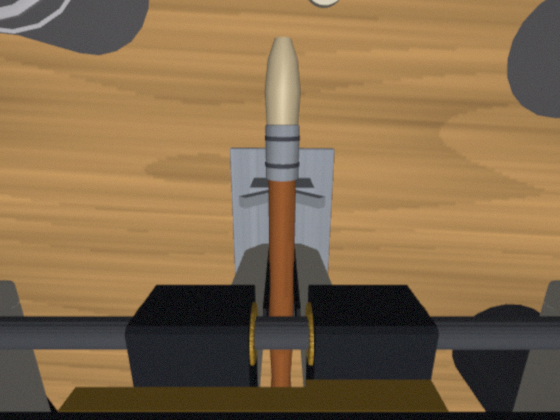

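Emit:
drive_tool(rows=[0,0,0,0,0,0,0.2,0,0,0,0,0,0,0.3,0,0,0,0,0,0,0.4,0,0,0,0,0,0,0.5,0,0,0,0,0,0,0.5,0,0,0,0,0,0,0.5,0,0,0,0,0,0,0.5,0,0,0,0,0,1,0.5,0,0,0,0,0,3,0.5,0,0,0,0,0,3.5,0.5,0,0,0,0,0,3.5,0.5,0,0,0,0,0,3.5,0.5])

```text
t: 15.42
tcp_pos: [0.6046, 0.2466, 0.2548]
eef_rot: [-0.513, 0.486, 0.514, 0.485]
wrist_force: [1.0, 0.1, -1.1]
gripper_width: 0.0462
```

```bash
python3 - <<'E'
from h import *
log();s,tip=bstat()
f=grab('wrist','wrist9'); P=cloud(f);X,Y,Z=P[...,0],P[...,1],P[...,2]
for u,v in((282,90),(282,130),(282,180),(281,230),(281,270)): print(P[v,u].round(4))
E
```

```text
t 15.4167 tcp [0.6046 0.2466 0.2548] tip [0.4946 0.2405 0.19  ] tilt -0.1 yaw 3.2 jaw z 0.0 q [-0.2   0.6  -0.42  1.8   0.32  0.82  0.85] F [ 1.   0.1 -1.1] 0.04621003560611228
[0.5052 0.2411 0.05  ]
[0.5385 0.243  0.0502]
[0.584  0.2456 0.0486]
[0.6334 0.2474 0.0501]
[0.6773 0.2499 0.0489]
```

View pics/wrist9.png

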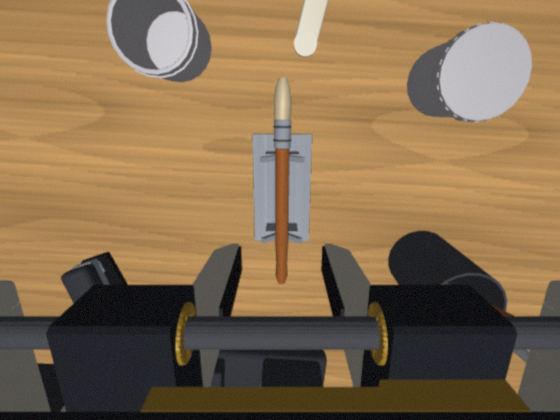

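Emit:
drive_tool(rows=[0,0,-2.2,-2.1,-3.3,0.4,0,0,0,-2.2,-2.1,-3.3,0.4,0,0,0,-2.2,-2.1,-3.3,0.4,0,0,0,-2.2,-2.1,-3.3,0.4,0,0,0,-2.2,-2.1,-3.3,0.4,0,0,0,-2.2,-2.1,-3.3,0.4,0,0,0,-2.2,-2.1,-3.3,0.4,0,0,0,-2.1,-2.1,-3.3,0.4,0,0,0,0,0,-4.1,0,0,0,0,0,0,-4.1,0,0,0,0,0,0,-4.1,0,0,0,0,0,0,-3.8,0,0])

```text
t: 16.47
tcp_pos: [0.4364, -0.1806, 0.2854]
eef_rot: [-0.434, 0.559, 0.434, 0.558]
wrist_force: [-0.1, 0.0, 0.3]
gripper_width: 0.0
```

```bash
python3 - <<'E'
from h import *
s=log(); s=telemetry.get_state(); M=R.from_quat(s['eef_rot']).as_matrix(); tip=s['tcp_pos']+.084*M[:,0]
ex=np.array([.9692,-.2465,0]);ey=np.array([.2465,.9692,0]);H=np.array([.556,-.211,.108])-.085*ex
print(s['t'],s['tcp_pos'],s['joints'].round(2),M.round(3).tolist(),s['gripper_width'],s['wrist_force'])
r=tip-H; print('tip in hinge frame',r@ex,r@ey,r[2])
print(plan(tgt([0,0,-1],ey),s['tcp_pos'],s))
f=grab('side','side5'); cv2.imwrite('pics/c6.png',cv2.resize(f['img'][130:300,230:430],None,fx=3.5,fy=3.5,interpolation=cv2.INTER_CUBIC))
P=cloud(f);X,Y,Z=P[...,0],P[...,1],P[...,2]
E
```

```text
16.4667 [ 0.43639402 -0.18056825  0.28539322] [ 0.55  0.34 -0.35  2.17  0.19  0.66  1.38] [[-0.001, -0.969, 0.247], [-0.0, 0.247, 0.969], [-1.0, 0.001, -0.0]] 4.276881562616637e-05 [-0.05231228  0.03359607  0.28327692]
tip in hinge frame -0.03846686973385828 -2.6110393374498176e-05 0.09339324290915628
(array([ 0.02, -0.04,  0.04]), array([0., 0., 0.]))
```

View pics/c6.png

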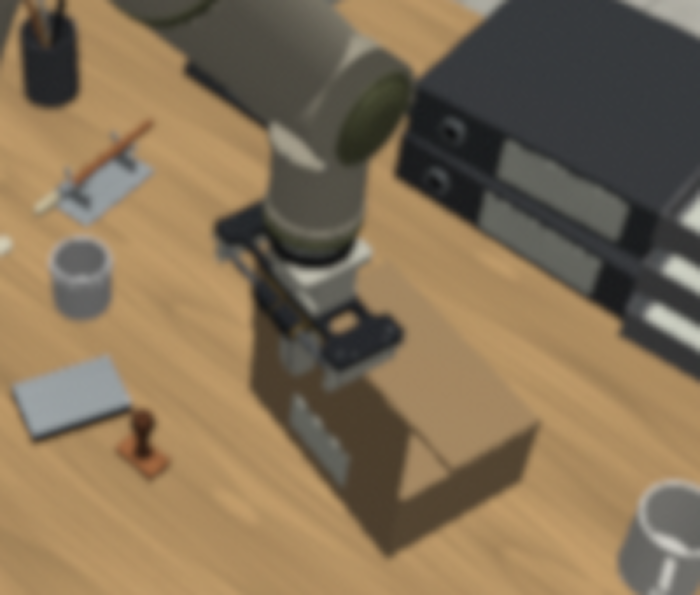

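Emit:
drive_tool(rows=[0,0,0,1.31,-0.33,-0.17,0,0,0,0,1.31,-0.33,-0.17,0,0,0,0,1.13,-0.29,-0.1,0,0,0,0,1.13,-0.29,-0.1,0,0,0,0,1.07,-0.27,-0.4,0,0,0,0,1.07,-0.27,-0.4,0,0,0,0,0.94,-0.24,-0.67,0,0,0,0,0.94,-0.24,-0.67,0,0,0,0,0.73,-0.19,-0.9,0,0,0,0,0.73,-0.19,-0.9,0,0,0,0,0.49,-0.12,-1.06,0,0,0,0,0.49,-0.12,-1.06,0])

```text
t: 17.52
tcp_pos: [0.5507, -0.2072, 0.2172]
eef_rot: [-0.433, 0.559, 0.435, 0.558]
wrist_force: [0.4, -0.1, -0.4]
gripper_width: 0.0007
```

```bash
cat >> h.py <<'E'
ex=np.array([.9692,-.2465,0]);ey=np.array([.2465,.9692,0]);H=np.array([.556,-.211,.108])-.085*ex
def fstat():
    s=telemetry.get_state(); M=R.from_quat(s['eef_rot']).as_matrix(); tip=s['tcp_pos']+.084*M[:,0]; r=tip-H
    print(s['t'],'tip hinge frame mm',(1000*np.array([r@ex,r@ey,r[2]])).round(1),'F',s['wrist_force'].round(1),'q',s['joints'].round(2)); return s
E
python3 - <<'E'
from h import *
fstat()
f=grab('side','side6'); cv2.imwrite('pics/c7.png',cv2.resize(f['img'][130:300,230:430],None,fx=3.5,fy=3.5,interpolation=cv2.INTER_CUBIC))
E
```

```text
17.5167 tip hinge frame mm [78.7  2.4 25.2] F [ 0.4 -0.1 -0.4] q [ 0.47  0.56 -0.3   1.98  0.26  0.64  1.32]
```

View pics/c7.png

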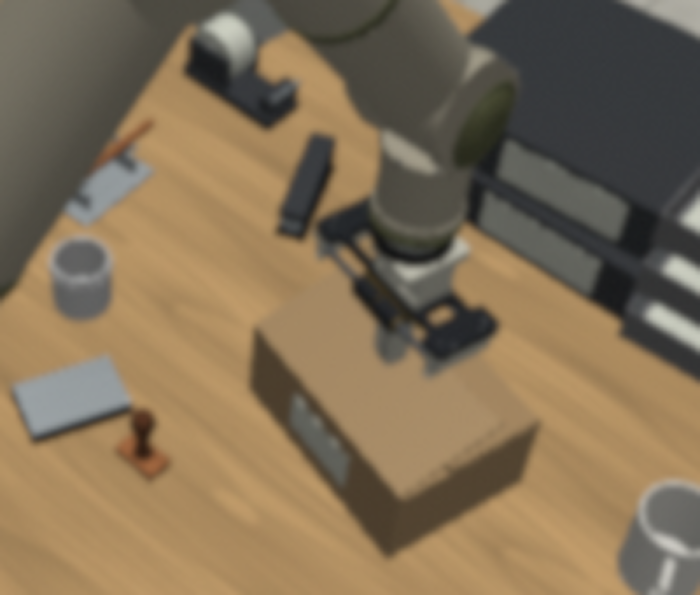

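Emit:
drive_tool(rows=[0,0,0,0.2,-0.05,-0.9,0,0,0,0,0.2,-0.05,-0.6,0,0,0,0,0,0,-0.4,0,0,0,0,0,0,-0.25,0,0,0,0,0,0,0,0,0,0,0,0,0,0,0])

```text
t: 18.07
tcp_pos: [0.5543, -0.2081, 0.1973]
eef_rot: [-0.433, 0.559, 0.434, 0.558]
wrist_force: [0.4, 0.5, 0.2]
gripper_width: 0.0003
```

```bash
python3 - <<'E'
from h import *
fstat()
E
```

```text
18.0667 tip hinge frame mm [82.5  2.4  5.3] F [0.4 0.5 0.2] q [ 0.46  0.59 -0.28  1.99  0.28  0.6   1.31]
```

Emit:
drive_tool(rows=[0,0,0,0,0,-0.1,0,0,0,0,0,0,-0.05,0,0,0,0,0,0,0,0,0,0,0,0,0,0,0])

```text
t: 18.4
tcp_pos: [0.5544, -0.2081, 0.1964]
eef_rot: [-0.434, 0.559, 0.434, 0.558]
wrist_force: [-1.0, 0.3, 6.3]
gripper_width: 0.0005
```

```bash
python3 - <<'E'
from h import *
fstat()
E
```

```text
18.4 tip hinge frame mm [82.7  2.4  4.4] F [-1.   0.3  6.3] q [ 0.46  0.59 -0.28  1.99  0.28  0.6   1.31]
```

Emit:
drive_tool(rows=[0,0,0,0,0,0.5,0,0,0,0,0,0,2,0,0,0,0,0,0,3.5,0,0,0,0,0,0,3.5,0,0,0,0,0,0,3.5,0,0,0,0,-2,0,2,0,0,0,0,-3,0,0,0,0,0,0,-3,0,0,0,0,0,0,-2,0,0,0,0,0,0,0,0,0,0])

```text
t: 19.23
tcp_pos: [0.4502, -0.2084, 0.3461]
eef_rot: [-0.433, 0.56, 0.434, 0.558]
wrist_force: [-0.4, 0.7, 0.3]
gripper_width: 0.0006
```

```bash
python3 - <<'E'
from h import *
s=fstat(); print(s['tcp_pos'])
for t in('top','side'):
    f=grab(t,t+'9'); P=cloud(f); X,Y,Z=P[...,0],P[...,1],P[...,2]
    r=P-H; a=r@ex; b=r@ey
    for lo in (.02,.05,.08,.1):
        m=(a>lo)&(a<lo+.015)&(abs(b)<.11)&(Z>.09)&(Z<.15); print(t,lo,m.sum(),np.median(Z[m]).round(4))
    m=(abs(X-.6)<.16)&(abs(Y-.245)<.05)&(Z>.036)&(Z<.06); p=P[m]; c=p.mean(0);vt=np.linalg.svd(p-c)[2][0]; q=(p-c)@vt
    print('brush',c.round(4),vt.round(4),(c+vt*q.min()).round(4),(c+vt*q.max()).round(4))
    m=(abs(X-0.487)<.06)&(abs(Y-0.145)<.06)&(Z>.058)&(Z<.08); print('tub',cv2.minEnclosingCircle(P[m][:,:2].astype(np.float32)))
E
```

```text
19.2333 tip hinge frame mm [-18.5 -23.7 154.1] F [-0.4  0.7  0.3] q [ 0.61  0.29 -0.37  2.04  0.14  0.83  1.48]
[ 0.45016204 -0.20836605  0.34612695]
top 0.02 198 0.1118
top 0.05 245 0.1118
top 0.08 348 0.1118
top 0.1 359 0.1122
brush [0.5928 0.2467 0.0477] [-0.9989 -0.0472  0.0048] [0.6932 0.2514 0.0472] [0.4959 0.2421 0.0482]
tub ((0.46879422664642334, 0.13943341374397278), 0.03424404561519623)
side 0.02 233 0.1139
side 0.05 218 0.1138
side 0.08 170 0.1142
side 0.1 146 0.1141
brush [0.589  0.2459 0.0494] [-0.998  -0.0621  0.0098] [0.6977 0.2526 0.0483] [0.4934 0.2399 0.0503]
tub ((0.4663847088813782, 0.13826778531074524), 0.03633119538426399)
```

View pics/side9.png

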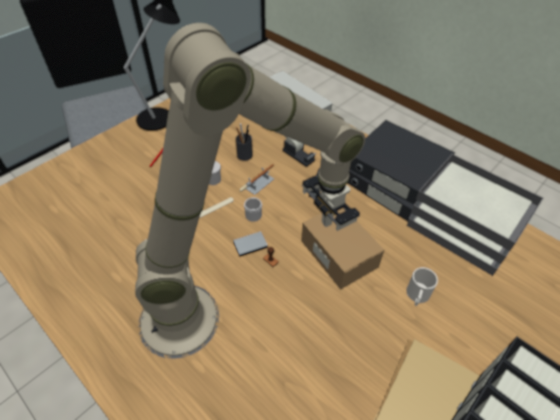

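View pics/top9.png

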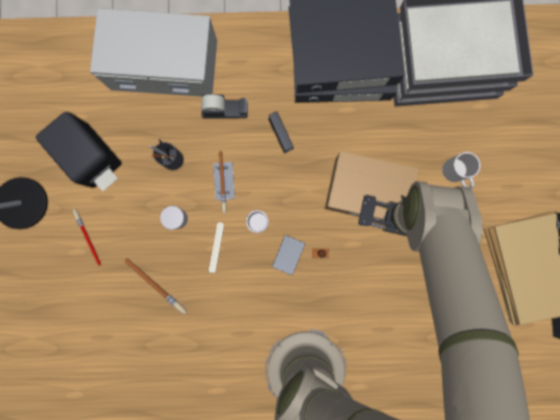

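```bash
python3 -c "
from h import *
print(finish_job())"
```

```text
the job is handed in; nothing more can be done
None
```

The carton is glued shut and the job was handed in at about 19.3 s of the 64 s allowed; the hand-in reports no verdict.

**What I did:**
- **Brush:** I took the small brown brush from its stand, leaving the red one and the larger brown one where they lay.
- **Dip:** I tilted it about 58° and dipped the tip about 35 mm below the rim of the open tub. The wrist force stayed in its roughly 1 N noise.
- **Paste:** I pressed the bristles onto the inner flap about 10 mm along the edge from the paste spot. The wrist picture showed them pushed back.
- **Return and fold:** I laid the brush back at its original grip pose, let go, then swept the outer flap down with the closed fingers and pressed it flat with about 6 N.

**Last checks, before handing in:**
- **Flap:** its top reads 112 mm from crease to edge in the top view, and 114 mm evenly in the side view, which is within the calibration error. That is flat.
- **Brush:** its axis is at about 43 mm and its position is within about 3 mm of the start, in line with the stand.
- **Tub:** upright, and within about 2 mm of where it stood.
- **Other things:** the bystanders look unmoved in both views. The robot was clear of everything.

**What went off or could not be settled:**
- On the first press the computed tip, taken as rigid, was 4.9 mm below the flap's top, just past the 4 mm limit. I raised it about 2.5 mm and held it there about a third of a second, with the bristles still pressed in.
- The first tilt stalled near a wrist joint limit. I finished it with slower steps and a changed yaw.

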